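# Push a label holder home behind the chassis lip and hold it there

## Task

Pick the yellow label holder out of the cluttered parts bin and slide its tongue in behind the lip of the empty label bay on the black chassis, pushing against the spring until the holder is fully home, its shoulder against the lip's edge. Keep hold of it and finish while still pressing it home, so that a workmate can drive its screw from below. Leave the other parts in the bin and do not disturb the tools on the bench.

Things in the scene. Friction and masses are not known exactly. Their poses are not given: they have to be found in the camera images.
- label_holder: yellow plastic label holder, 60 mm wide (its y), standing on its base in the bin among other parts. Origin: underside, straight below the middle of its upright label plate (white cards); x points from plate to tongue, z up. The plate, the place to grip from above: 10 mm thick (x -5 to 5), 60 wide, top 42 mm above the underside. Base 5 mm thick, x -12 to 38 mm. About 45 g.
- holder_tongue (a point): middle of the end of the holder's tongue, 58 mm ahead of the holder's origin and 2.5 mm up. The tongue is the front 20 mm (x 38 to 58), 5 mm thick, 60 mm wide; its last 6 mm are 52 wide and 3 thick (1 to 4 mm up). Behind it the shoulder, a cross rib at x = 34 to 38 mm, rises 14 mm above the underside.
- bay: the empty label bay: bare zinc lip 120 mm long (its y), fixed on the near flange (top face) of the black chassis; the bay with no holder in it. Origin: on the flange, straight below the middle of the lip's near edge. x points into the channel under the lip, the way to push, roughly away from the robot; z up. In front of the lip the flange is flat for 65 mm.
- bay_mouth (a point): middle of the mouth under the empty bay's lip, 4 mm above the flange. The gap is 8 mm high, 74 mm wide, 32 mm deep; the lip's edge is 4 mm thick, its top 12 mm above the flange. Home: shoulder against the lip's edge, tongue under the lip; the holder's origin is then at x = -38 mm, z = 0 in the bay's frame, the axes parallel.
- bay_spring (a joint): flat anti-rattle spring at the back of the empty bay's channel, 50 mm wide, pushed in by the tongue: 0 m at rest (its face 12 mm behind the lip's edge), 0.008 m with the holder home. It pushes back with 3 N at first touch and about 8.6 N with the holder home, and pushes the holder out again if that is let go.
- bay_fitted: the neighbouring bay of the same form and frame, with a like yellow holder already screwed fast in it (about 160 mm from the empty bay, on either side of it); fixed
- chassis: black sheet-steel chassis, fixed: 360 mm deep (x), 420 mm wide (y), 120 mm high, open on top, wired parts inside below the rim. Origin: centre of its underside. The near flange (x from -180 to -80 mm of its frame) is at 120 mm height, with a 13 mm upturned lip at its inner edge, behind the bays.
- bin: blue open parts bin, fixed: 280 mm (x) x 330 mm (y), walls 55 mm high and 5 mm thick, floor 5 mm thick. Origin: centre of its underside.
- relay: black cube relay, 36 x 42 x 36 mm high, loose in the bin; leave it there. Origin: centre of its underside.
- cable_gland: black plastic cable gland standing up, 36 mm across, 38 mm high, loose in the bin; leave it there. Origin: centre of its underside.
- terminal_block: grey terminal block, 42 x 26 x 36 mm high, loose in the bin; leave it there. Origin: centre of its underside.
- fuse: white fuse with brass end caps, lying, 52 mm long, 24 mm thick, loose in the bin; leave it there. Origin: centre of its underside.
- standoff: red standoff insulator, 30 x 30 x 34 mm high, loose in the bin; leave it there. Origin: centre of its underside.
- screwdriver: loose red-handled screwdriver lying on the mat, 200 mm long; leave it alone
- tape_roll: loose roll of black tape lying flat on the mat, 90 mm across, 19 mm high; leave it alone
- multimeter: loose orange hand-held multimeter lying on the mat, 185 x 90 x 45 mm high; leave it alone
Things that resemble listed ones, but are neither listed nor needed, are in the scene too. What is shaped like the label_holder but red or turquoise is not meant.

How it is judged:
On the way, in this order (a step that is already met when the one before it is completed fails the run):
1. the label holder is lifted out of the bin in the gripper (height (world z) of label_holder above 0.09 m and contact force between the fingers and label_holder above 1 N), for 0.1 s.
2. its tongue has entered behind the lip of the empty bay (x of label_holder in the frame of bay between -0.054 and -0.04 m and y of label_holder in the frame of bay between -0.01 and 0.01 m and z of label_holder in the frame of bay between -0.003 and 0.005 m and contact force between the fingers and label_holder above 1 N), for 0.02 s.
At the end, for the whole second after the job is handed in: The holder's tongue is under the lip of the empty bay, shoulder within 1.7 mm of the lip's edge and square to it (0.06 rad), base flat on the flange (5 mm, 0.08 rad), spring pressed in, at rest, and the gripper's fingers still on it (over 1 N), holding it home (x of label_holder in the frame of bay between -0.0397 and -0.036 m and y of label_holder in the frame of bay between -0.01 and 0.01 m and z of label_holder in the frame of bay between -0.003 and 0.005 m and angle between the x axis of label_holder and the x axis of bay, either way round below 0.06 rad and angle between label_holder's own z axis and vertical below 0.08 rad and value of joint bay_spring above 0.006 m and contact force between the fingers and label_holder above 1 N and linear speed of label_holder below 0.02 m/s); the arm keeps its last pose, push and grip.
It fails at once if another part is taken out of the bin (height (world z) of any of relay, cable_gland, terminal_block, fuse, standoff above 0.06 m).
It fails at once if a tool on the bench is disturbed (moved more than 40 mm) (distance of any of screwdriver, tape_roll, multimeter from where it was at the start of the episode above 0.04 m).
It also fails if it takes over 45 s, if anything falls off the work surface, if the arm or the gripper's body presses on something with over 40 N, if the wrist force passes 120 N, or if a joint passes its speed limit or range.

## Robot

A 6-joint arm with a two-finger parallel gripper is mounted at the origin on the work surface. World frame = base frame: x ahead of the robot, y to its left, z up, the work surface at z = 0. Lengths are in m, angles in rad, forces in N, time in s.
With the tool pointing down it reaches from about 0.35 to 0.775 m from the base axis. Payload 5.5 kg.
Tool frame: the origin (TCP) lies between the finger pads; the fingertips stand 17 mm ahead of it and the grasp point (between the pads) lies 2 mm behind it (env.finger_overhang is the distance from the TCP to the fingertips, in m); z points along the fingers, y is the line along which they close (so a half turn about z gives the same grasp; the last joint's range is limited). The gripper opens to 85 mm and grips with 20 to 120 N. Pads are 22 mm wide; open, the fingers measure 114 mm over their backs; the gripper's body (76 mm by 85 mm) begins 54 mm behind the grasp point. The pads swing forward as they close: fully open they stand 13 mm farther back than shut.
Start: joints at [1.044, 0.313, 0.046, 1.304, 0, 1.431], TCP at [0.217, 0.533, 0.248] pointing down, gripper open.
Joint ranges: [-2.76, 2.76], [-0.86, 1.69], [-1.03, 1.26], [-2.2, 2.34], [-1.47, 1.5], [-3.14, 3.14]. Speed limits (rad/s): [2.57, 2.57, 3.14, 3.14, 3.14, 3.14].

## Interface

Orientations are given as a unit quaternion [w, x, y, z].
In Python, from workcell import env gives the robot as it stands. The module is installed in compiled form; this text tells all that it offers.
- The arm moves only by the shell command python3 -m pendant 'ROWS' [FORCE]. ROWS is JSON, a list of rows, each a list of 5 numbers: the gripper's target within -1 to 1 (fully open at 1, half-way at 0, shut at -1), then the shift along the tool's x, y, z in m, then the turn about the tool's z in rad. A call has 1 to 8 rows; each row shifts and turns the commanded pose from where the row before left it, along the tool's axes as they then stand; what a row does not reach is not made up. A row lasts 1/8 s, in which the tool goes at most 62.5 mm and 10.7 degrees, less where a joint would pass 70% of its speed; a pose out of reach is approached as far as the arm can. A call with a gripper value outside its range is refused whole. The fingers move at their own pace and stop on an object; FORCE is the grip in N (left out, the last holds). Time passes only in rows, so rows that do not move let the fingers close. It gives the time, the measured TCP pose, the force, the opening and the grip force at its end, in the units of the state.
- env.get_state(): the state, without advancing time (a new reading comes with each control period).
- env.read_camera(name): name is "scene" or "top"; returns the picture (480x640x3 uint8, red, green, blue); there is no depth.
- env.calibration(name): a dict with "K" (3x3 intrinsics, pixels), "T" (4x4, takes a point from camera to world coordinates). Camera axes: x right, y down, z forward; pixel columns grow to the right and rows downward; lengths in m; the calibration is good to about 2 mm. A picture is of the moment at which its call begins. calibration takes no time and is no camera call.
- env.hand_in(): hands the job in; it is judged then, once.
Trained networks look in the newest picture that a camera, given by its name, has taken for a name from the list of things; names that differ only in an ending like _2 or _b are one class to them, and where a whole thing is asked for, a point or a joint stands for the part that bears it (a point fixed in the world has none). Each returns a list of dicts, best first, with "score" (0 to 1); they miss things now and then, are a little off and sometimes report something else, mostly with a low value. They report only what shows in the picture. A call takes as long as a camera call. They do not tell look-alikes from the thing itself.
- env.recognise(camera, label): "centre" ([column, row] in pixels, amid what is visible of it).
The state is a dict: "clock": time; "joint_pos": joint angles; "qvel": joint speeds; "tau": joint torques, N m; "tcp_pos": TCP position; "orientation": TCP orientation; "wrist_force": force on the tool from outside, world axes, zero at the start; "ft_torque": the same for the moment, N m; "finger_gap": finger opening in m; "grip_force": force on a finger pad.
Only numpy, scipy, OpenCV 4.12 (cv2) and the standard library are available. Lean on these libraries where they do the work, as an engineer would, in place of code of your own. Each camera call takes 0.05 s, during which the arm holds its last target. There are 200 camera calls.

## Working session

There is one attempt and no reset: what is moved stays moved. The work goes in short steps, Python scripts to look and compute and a shell command to move; the robot and the scene stay as the last step left them, time stands still between calls to the robot, and variables do not carry over. Pictures are saved under pics/ and viewed, at most 10 in all, crops included, and the job is handed in when it is done.

```bash
mkdir -p pics
cat > h.py <<'E'
import numpy as np, cv2
from workcell import env
def snap(cam,name):
    im=env.read_camera(cam); cv2.imwrite(f'pics/{name}.png',im[:,:,::-1]); return im
def ray(cam,px,z):
    c=env.calibration(cam);K=np.array(c['K']);T=np.array(c['T'])
    d=T[:3,:3]@np.linalg.solve(K,[px[0],px[1],1.]);o=T[:3,3]
    return o+d*(z-o[2])/d[2]
def proj(cam,p):
    c=env.calibration(cam);K=np.array(c['K']);T=np.array(c['T'])
    q=K@(T[:3,:3].T@(np.array(p)-T[:3,3])); return q[:2]/q[2]
E
python3 - <<'E'
from h import *
np.set_printoptions(precision=4,suppress=True)
for c in ['top','scene']:
    snap(c,c+'0'); print(c,env.calibration(c)['T'],env.calibration(c)['K'][0])
    for l in ['label_holder','bay','bay_mouth','bay_fitted','bin','chassis']:
        for r in env.recognise(c,l)[:4]: print(l,np.round(r['centre']),round(r['score'],2))
print(env.get_state())
E
```

```text
top [[ 0.0085 -0.9833  0.1817  0.2384]
 [-1.     -0.0093 -0.0034  0.0747]
 [ 0.005  -0.1817 -0.9833  1.4643]
 [ 0.      0.      0.      1.    ]] [528.0973   0.     320.2948]
label_holder [215. 268.] 0.98
label_holder [196. 344.] 0.92
label_holder [140. 290.] 0.89
label_holder [243. 342.] 0.82
bay [385. 222.] 0.58
bay [471. 307.] 0.26
bay_mouth [388. 218.] 0.84
bay_mouth [248. 273.] 0.71
bay_mouth [443. 227.] 0.57
bay_fitted [448. 228.] 0.7
bin [252. 255.] 0.63
bin [444. 228.] 0.51
bin [279. 280.] 0.2
chassis [414. 185.] 0.76
chassis [245. 271.] 0.4
scene [[-0.687   0.4802 -0.5453  1.1981]
 [ 0.7266  0.4542 -0.5155  0.7467]
 [ 0.0002 -0.7504 -0.661   0.9489]
 [ 0.      0.      0.      1.    ]] [502.4443   0.     322.3509]
label_holder [436. 271.] 0.85
label_holder [418. 320.] 0.8
label_holder [478. 292.] 0.58
label_holder [504. 359.] 0.58
bay [255. 230.] 0.65
bay_mouth [254. 232.] 0.7
bay_mouth [336. 295.] 0.27
bay_fitted [228. 196.] 0.67
bin [395. 304.] 0.69
bin [378. 310.] 0.56
bin [367. 282.] 0.3
chassis [206. 260.] 0.74
{'clock': 0.7, 'joint_pos': array([ 1.0444,  0.3131,  0.0461,  1.3036, -0.    ,  1.4312]), 'qvel': array([ 0.0003, -0.0003,  0.0002,  0.0004, -0.0018,  0.0013]), 'tau': array([  0.    , -48.0291,  29.8748,  -0.0003,  -0.    ,   0.    ]), 'tcp_pos': array([0.2169, 0.5325, 0.2484]), 'orientation': array([0.    , 0.1922, 0.9814, 0.0001]), 'wrist_force': array([ 0.5959, -0.0026, -0.2084]), 'ft_torque': array([-0.0028, -0.0061,  0.008 ]), 'grip_force': 0.0, 'finger_gap': 0.0855184293460822}
```

View pics/top0.png

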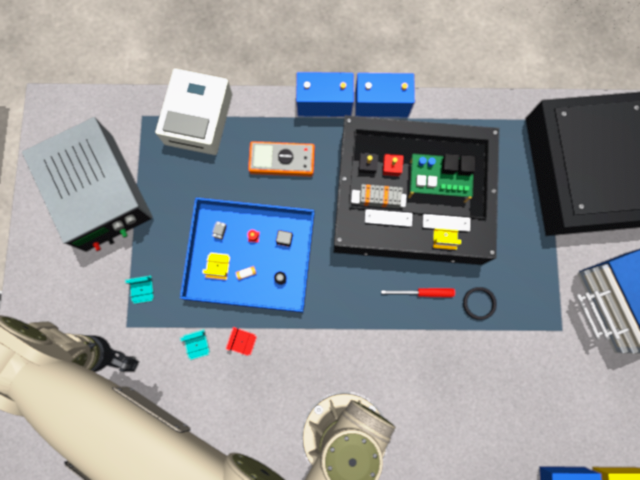

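View pics/scene0.png

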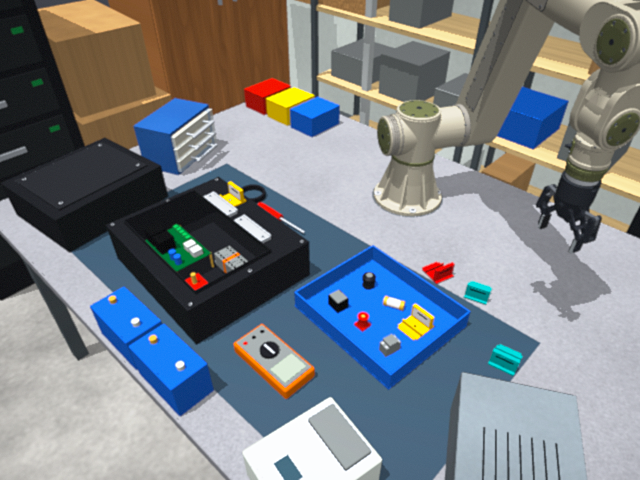

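The top view shows the yellow holder in the bin near (216,266). The empty bay's white zinc lip is near (388,218), and the fitted bay is near (447,228) with its yellow holder. I'll zoom in on the holder and lip in both cameras.

Run:
```python
import cv2,numpy as np
a=cv2.imread('pics/top0.png');b=cv2.imread('pics/scene0.png')
def c(im,x0,y0,w,h,W,H): return cv2.resize(im[y0:y0+h,x0:x0+w],(W,H),interpolation=cv2.INTER_CUBIC)
# top row: holder top (191,241 50x37 x8) ; scene holder
t=np.hstack([c(a,191,244,50,37,400,296),c(b,390,295,50,37,400,296)])
u=np.hstack([c(a,355,200,60,45,400,300),c(b,220,205,60,45,400,300)])
cv2.imwrite('pics/crop1.png',np.vstack([t,u]))
```

```text
(no output)
```

View pics/crop1.png

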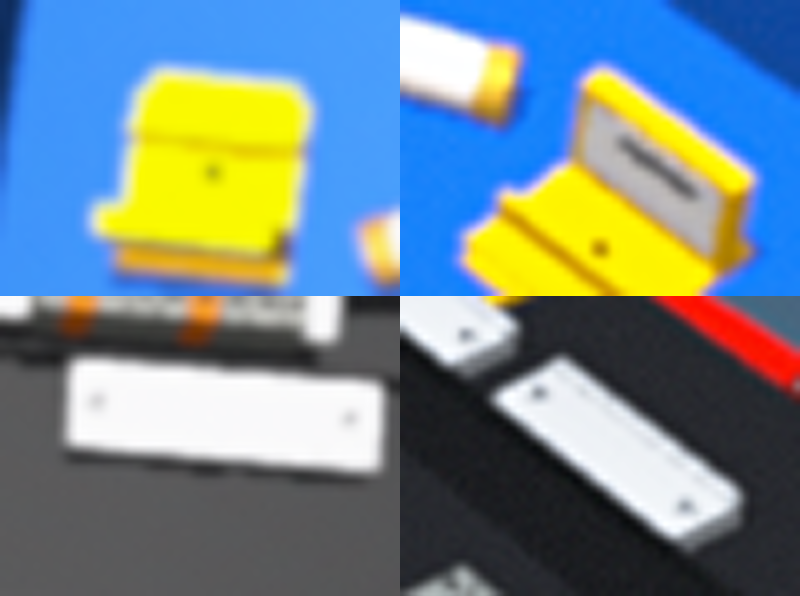

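The upper crops show the holder's tongue pointing away from the robot (image up) and its plate on the near side, with a small yaw. The lower crops show the lip, also slightly yawed. Next I'll fit the poses to the silhouettes.

```bash
cat > fit.py <<'E'
from h import *
from scipy.optimize import minimize
S=8
def box(x0,x1,y0,y1,z0,z1): return np.array([[x,y,z] for x in(x0,x1) for y in(y0,y1) for z in(z0,z1)])
HOLD=[box(-.012,.038,-.03,.03,0,.005),box(.034,.038,-.03,.03,0,.014),box(-.005,.005,-.03,.03,0,.042),box(.038,.052,-.03,.03,0,.005),box(.052,.058,-.026,.026,.001,.004)]
def place(P,q,z):
    c,s=np.cos(q[2]),np.sin(q[2]); return P@np.array([[c,s,0],[-s,c,0],[0,0,1]])+[q[0],q[1],z]
def render(cam,boxes,q,z,roi):
    x0,y0,w,h=roi; m=np.zeros((h*S,w*S),np.uint8)
    for B in boxes:
        uv=np.array([proj(cam,p) for p in place(B,q,z)])
        uv=((uv-[x0,y0]+.5)*S*16).round().astype(np.int32)
        cv2.fillConvexPoly(m,cv2.convexHull(uv),255,shift=4)
    return cv2.resize(m,(w,h),interpolation=cv2.INTER_AREA)/255.
def fit(obs,boxes,q0,z):  # obs: list (cam,mask,roi)
    sc=np.array([.01,.01,.1])
    f=lambda u:sum(((render(c,boxes,q0+u*sc,z,r)-m)**2).sum() for c,m,r in obs)
    best=min((minimize(f,[a,0,b],method='Nelder-Mead',options=dict(initial_simplex=np.array([a,0,b])+np.vstack([np.zeros(3),np.eye(3)*.7]),xatol=.005,fatol=.01)) for a in(-.5,.5) for b in(-1,1)),key=lambda r:r.fun)
    return q0+best.x*sc,best.fun
def crop(im,r): return im[r[1]:r[1]+r[3],r[0]:r[0]+r[2]].astype(float)
E
python3 - <<'E'
from fit import *
np.set_printoptions(precision=4,suppress=True)
ims={c:cv2.imread(f'pics/{c}0.png')[:,:,::-1] for c in('top','scene')}
# soft masks
r=(195,246,42,40);a=crop(ims['top'],r); my=np.clip((a[...,0]-a[...,2]+150)/300,0,1)  # yellow vs blue
my=np.clip((a[...,0]-70)/(235-70),0,1); my[:, 38:]=0
q0=np.r_[ray('top',(215,268),.01)[:2],-.05]; print(q0)
q,f=fit([('top',my,r)],HOLD,q0,.005); print('holder top',q,f)
rs=(394,300,46,46);b=crop(ims['scene'],rs);ms=np.clip((b[...,0]-70)/150,0,1)
ms[:12,:14]=0
q2,f2=fit([('scene',ms,rs)],HOLD,q0,.005); print('holder scene',q2,f2)
r=(360,206,56,24);a=crop(ims['top'],r);ml=np.clip((a.min(2)-80)/150,0,1)
ml[:4]=0
for d in(.032,.034,.036,.038):
    q0=np.r_[ray('top',(388,224),.132)[:2],-.05]
    ql,f=fit([('top',ml,r)],[box(0,d,-.06,.06,.008,.012)],q0,.12); print('lip',d,ql,f)
for c in('top','scene'): print(c,proj(c,[*ql[:2],.132]),proj(c,[*q[:2],.047]))
E
```

```text
[ 0.4436  0.3615 -0.05  ]Traceback (most recent call last):
  File "<stdin>", line 8, in <module>
  File "fit.py", line 18, in fit
    best=min((minimize(f,[a,0,b],method='Nelder-Mead',options=dict(initial_simplex=np.array([a,0,b])+np.vstack([np.zeros(3),np.eye(3)*.7]),xatol=.005,fatol=.01)) for a in(-.5,.5) for b in(-1,1)),key=lambda r:r.fun)
  File "fit.py", line 18, in <genexpr>
    best=min((minimize(f,[a,0,b],method='Nelder-Mead',options=dict(initial_simplex=np.array([a,0,b])+np.vstack([np.zeros(3),np.eye(3)*.7]),xatol=.005,fatol=.01)) for a in(-.5,.5) for b in(-1,1)),key=lambda r:r.fun)
              ~~~~~~~~^^^^^^^^^^^^^^^^^^^^^^^^^^^^^^^^^^^^^^^^^^^^^^^^^^^^^^^^^^^^^^^^^^^^^^^^^^^^^^^^^^^^^^^^^^^^^^^^^^^^^^^^^^^^^^^^^^^^^^^^^^^^^^^^^^^^^^^^^^^
    res = _minimize_neldermead(fun, x0, args, callback, bounds=bounds,
                               **options)
    fsim[j] = func(sim[j])
              ~~~~^^^^^^^^
    fx = function(np.copy(x), *(wrapper_args + args))
  File "fit.py", line 17, in <lambda>
    f=lambda u:sum(((render(c,boxes,q0+u*sc,z,r)-m)**2).sum() for c,m,r in obs)
               ~~~^^^^^^^^^^^^^^^^^^^^^^^^^^^^^^^^^^^^^^^^^^^^^^^^^^^^^^^^^^^^^
  File "fit.py", line 17, in <genexpr>
    f=lambda u:sum(((render(c,boxes,q0+u*sc,z,r)-m)**2).sum() for c,m,r in obs)
                     ~~~~~~^^^^^^^^^^^^^^^^^^^^^
  File "fit.py", line 11, in render
    uv=np.array([proj(cam,p) for p in place(B,q,z)])
                 ~~~~^^^^^^^
  File "h.py", line 10, in proj
    c=env.calibration(cam);K=np.array(c['K']);T=np.array(c['T'])
ValueError: time passes only in moves, steps and waits
```

```bash
sed -i 's/^def snap/import functools\n@functools.cache\ndef cal(c): return env.calibration(c)\ndef snap/; s/c=env.calibration(cam)/c=cal(cam)/' h.py
cat > f1.py <<'E'
from fit import *
np.set_printoptions(precision=4,suppress=True)
ims={c:cv2.imread(f'pics/{c}0.png')[:,:,::-1] for c in('top','scene')}
r=(195,246,42,40);a=crop(ims['top'],r)
my=np.clip((a[...,0]-70)/(235-70),0,1); my[:, 38:]=0; my[25:,34:]=0
q0=np.r_[ray('top',(215,268),.01)[:2],-.05]; print(q0)
q,f=fit([('top',my,r)],HOLD,q0,.005); print('holder top',q,f)
rs=(394,300,46,46);b=crop(ims['scene'],rs);ms=np.clip((b[...,0]-70)/150,0,1)
ms[:12,:14]=0
q2,f2=fit([('scene',ms,rs)],HOLD,q0,.005); print('holder scene',q2,f2)
r=(360,206,56,24);a=crop(ims['top'],r);ml=np.clip((a.min(2)-80)/150,0,1)
ml[:4]=0
for d in(.032,.034,.036,.038):
    q0=np.r_[ray('top',(388,224),.132)[:2],-.05]
    ql,f=fit([('top',ml,r)],[box(0,d,-.06,.06,.008,.012)],q0,.12); print('lip',d,ql,f)
for c in('top','scene'): print(c,proj(c,[*ql[:2],.132]),proj(c,[*q[:2],.047]))
E
time python3 f1.py
```

```text
[ 0.4436  0.3615 -0.05  ]
holder top [ 0.4287  0.3588 -0.0991] 16.318679084014093
holder scene [ 0.4302  0.3558 -0.0978] 45.06617777777778
lip 0.032 [ 0.5479 -0.1044 -0.0717] 22.19107820069204
lip 0.034 [ 0.5468 -0.1044 -0.0671] 10.144815993848521
lip 0.036 [ 0.5457 -0.1042 -0.0665] 13.054266205305652
lip 0.038 [ 0.5447 -0.1045 -0.0545] 31.978615301806997
top [387.9815 224.27  ] [213.1528 271.5654]
scene [258.4642 223.4786] [424.2795 310.5554]
real	0m0.890s
user	0m1.424s
sys	0m0.044s
```

```bash
python3 - <<'E'
from fit import *
np.set_printoptions(precision=4,suppress=True)
print('bin near wall x', ray('top',(215,305),.055), ray('top',(185,298),.055),'chassis near edge',ray('top',(336,252),.12),ray('top',(494,263),.12))
ims={c:cv2.imread(f'pics/{c}0.png')[:,:,::-1] for c in('top','scene')}
a=ims['top'].min(2)
c1=cv2.minAreaRect(np.argwhere(a[208:228,360:415]>150)[:,::-1].astype(np.float32)); print(c1)
c2=cv2.minAreaRect(np.argwhere(a[210:234,418:475]>150)[:,::-1].astype(np.float32)); print(c2)
p1=ray('top',np.array(c1[0])+[360,208],.132);p2=ray('top',np.array(c2[0])+[418,210],.132);print(p1,p2,np.arctan2(p1[0]-p2[0],p2[1]-p1[1]))
r=(222,205,58,50);b=crop(ims['scene'],r);m=np.clip((b.min(2)-80)/120,0,1);m[:16,:21]=0
print(fit([('scene',m,r)],[box(0,.034,-.06,.06,0,.012)],np.array([.547,-.104,-.067]),.12))
E
python3 -m pendant '[[0.1,0,0,0,0.1835],[0.1,0,0,0,0.1835],[0.1,0,0,0,0.1835],[0.1,0,0,0,0.1835],[0.1,0,0,0,0.1835],[0.1,0,0,0,0.1835],[0.1,0,0,0,0.1835]]' 60
```

```text
bin near wall x [0.3381 0.3482 0.055 ] [0.356  0.4288 0.055 ] chassis near edge [0.4727 0.0294 0.12  ] [ 0.4478 -0.3781  0.12  ]
((28.355224609375, 9.285558700561523), (47.573604583740234, 13.71175765991211), 4.635463714599609)
((28.368968963623047, 12.07241439819336), (47.751155853271484, 13.702506065368652), 4.763641834259033)
[ 0.5633 -0.1058  0.132 ] [ 0.552 -0.256  0.132] 3.0666405383248145
(array([ 0.5457, -0.1074, -0.093 ]), np.float64(110.98783400615147))
clock: 1.58
tcp_pos: [0.2169, 0.5325, 0.2484]
orientation: [-0.0, 0.744, 0.668, 0.0]
wrist_force: [0.7, -0.8, -0.8]
finger_gap: 0.0467
grip_force: 0.0
```

```bash
python3 -m pendant '[[0.1,-0.0252,0.0383,0.01,0],[0.1,-0.0252,0.0383,0.01,0],[0.1,-0.0252,0.0383,0.01,0],[0.1,-0.0252,0.0383,0.01,0],[0.1,-0.0252,0.0383,0.01,0],[0.1,-0.0252,0.0383,0.01,0],[0.1,0,0,0.05,0],[0.1,0,0,0.03,0]]'
python3 - <<'E'
from h import *
a=snap('top','t1');b=snap('scene','s1')
f=lambda im,x,y:cv2.resize(im[y:y+75,x:x+60],(400,500),interpolation=cv2.INTER_CUBIC)
cv2.imwrite('pics/c1.png',np.hstack([f(a,180,230),f(b,390,265)])[:,:,::-1])
E
```

```text
clock: 2.58
tcp_pos: [0.4304, 0.3579, 0.1064]
orientation: [-0.0, 0.742, 0.67, -0.001]
wrist_force: [0.0, 1.6, 0.0]
finger_gap: 0.0469
grip_force: 0.0
```

View pics/c1.png

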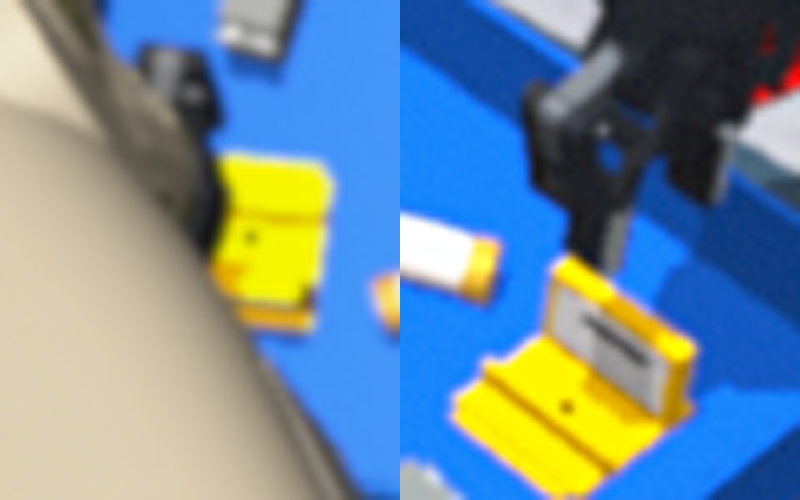

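The crops show the open gripper above the holder: the +x fingertip is near scene pixel (419,305), above the plate, and nothing has been touched. I'll check the projection numerically before going down.

Run:
```python
from h import *
to=lambda c:(np.array(c)-[390,265])*[400/60,500/75]+[400,0]
for s in(.0235,-.0235):
  for dz in (-.004,-.01,-.017): print(s,dz,to(proj('scene',[.4304+s,.3579,.1064+dz])))
for y in(-.03,.03): 
  c,sn=np.cos(-.098),np.sin(-.098)
  print('plate top',y,[to(proj('scene',[.4295+x*c-y*sn,.357+x*sn+y*c,.047])) for x in(-.005,.005)])
print(to(proj('scene',[.4295+.023*c,.357+.023*sn,.010])))
```

```text
0.0235 -0.004 [605.98009104 233.39163495]
0.0235 -0.01 [603.74943962 245.29848765]
0.0235 -0.017 [601.16605631 259.08816557]
-0.0235 -0.004 [682.63564286 163.679992  ]
-0.0235 -0.01 [680.19847722 175.562851  ]
-0.0235 -0.017 [677.37547929 189.3269078 ]
plate top -0.03 [array([569.37953501, 250.31690071]), array([551.31561861, 263.34558967])]
plate top 0.03 [array([696.62752836, 342.48788445]), array([678.5741208, 356.2656697])]
[568.57441454 401.41819952]
```

Prediction and picture agree. Descend and grip.

```bash
python3 -m pendant '[[0.1,0,0,0.04,0],[0.1,0,0,0.025,0],[0.1,0,0,0.009,0],[0.1,0,0,0,0],[-1,0,0,0,0],[-1,0,0,0,0],[-1,0,0,0,0],[-1,0,0,0,0]]' 60
```

```text
clock: 3.68
tcp_pos: [0.4314, 0.3597, 0.0357]
orientation: [0.0, 0.742, 0.671, 0.001]
wrist_force: [-0.2, -0.7, 6.0]
finger_gap: 0.0094
grip_force: 59.3
```

```bash
python3 -m pendant '[[-1,0,0,-0.02,0],[-1,0,0,-0.05,0],[-1,0,0,-0.05,0],[-1,0,0,-0.03,0],[-1,0,0,0,0]]'
python3 - <<'E'
from h import *
a=snap('top','t2');b=snap('scene','s2')
f=lambda im,x,y:cv2.resize(im[y:y+75,x:x+60],(400,500),interpolation=cv2.INTER_CUBIC)
p=proj('scene',env.get_state()['tcp_pos']).astype(int);print(p)
cv2.imwrite('pics/c2.png',np.hstack([f(a,190,215),f(b,p[0]-30,p[1]-35)])[:,:,::-1])
E
```

```text
clock: 4.3
tcp_pos: [0.4319, 0.36, 0.1873]
orientation: [0.001, 0.742, 0.671, 0.003]
wrist_force: [0.1, -0.0, -0.5]
finger_gap: 0.0092
grip_force: 58.5
[432 269]
```

View pics/c2.png

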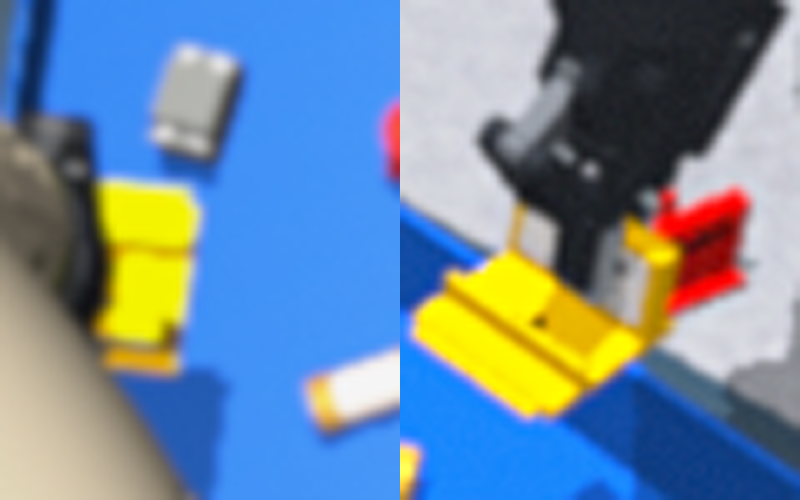

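The crop shows the holder held level in the fingers, clear of the bin, with the other parts undisturbed. Next, carry it to the bay.

```bash
python3 -m pendant '[[-1,-0.03,0.006,0,0],[-1,-0.06,0.012,0,0],[-1,-0.06,0.012,0,0],[-1,-0.06,0.012,0,0],[-1,-0.06,0.012,0,0],[-1,-0.06,0.012,0,0],[-1,-0.06,0.01,0,0],[-1,-0.03,0.0,0,-0.03]]' 80
python3 -m pendant '[[-1,-0.03,0.01,0,0],[-1,0,0,0,0],[-1,0,0,0,0]]'
```

```text
clock: 5.4
tcp_pos: [0.4629, -0.069, 0.1824]
orientation: [-0.001, 0.732, 0.681, -0.001]
wrist_force: [0.1, -0.3, 0.1]
finger_gap: 0.0084
grip_force: 82.0
clock: 5.78
tcp_pos: [0.4706, -0.0965, 0.1829]
orientation: [-0.002, 0.732, 0.682, -0.001]
wrist_force: [0.0, -0.5, 0.2]
finger_gap: 0.009
grip_force: 82.0
```

```bash
cat > look.py <<'E'
import sys
from fit import *
n=sys.argv[1]; off=float(sys.argv[2]) # lateral offset of holder rel. TCP along holder y
s=env.get_state();t=s['tcp_pos'];w=s['orientation'];yaw=2*np.arctan2(w[2],w[1])-np.pi/2
q=np.array([t[0]-np.sin(yaw)*off,t[1]+np.cos(yaw)*off,yaw]);z=t[2]-.0307
bay=np.array([.5465,-.105,-.07])
c,sn=np.cos(bay[2]),np.sin(bay[2]);d=q[:2]-bay[:2]
print('tcp',t,'yaw',yaw,'holder in bay',c*d[0]+sn*d[1],-sn*d[0]+c*d[1],z-.12)
out=[]
for cam in('top','scene'):
    im=snap(cam,n+cam)[:,:,::-1]
    p=proj(cam,[.52,-.10,.13]).astype(int);x0,y0=p[0]-32,p[1]-32
    v=cv2.resize(im[y0:y0+64,x0:x0+64],(400,400),interpolation=cv2.INTER_CUBIC).copy()
    k=400/64
    def draw(P,col):
        uv=np.array([(proj(cam,a)-[x0,y0]+.5)*k for a in P]).astype(np.int32);cv2.polylines(v,[uv],True,col,1)
    def rect(x0,x1,y,z): return np.array([[x0,-y,z],[x1,-y,z],[x1,y,z],[x0,y,z]])
    draw(place(rect(0,.034,.06,.012),bay,.12),(255,0,255))
    draw(place(rect(-.005,.005,.03,.042),q,z),(0,0,255))
    draw(place(rect(.038,.052,.03,.005),q,z),(0,0,255))
    draw(place(rect(.034,.038,.03,.014),q,z),(0,255,0))
    out.append(v)
cv2.imwrite(f'pics/{n}.png',np.hstack(out))
E
python3 look.py l1 -0.0015
```

```text
tcp [ 0.47064579 -0.09647268  0.18289713] yaw -0.07077937952091085 holder in bay -0.0762660373334503 0.0017009750127395052 0.03219713468760271
```

View pics/l1.png

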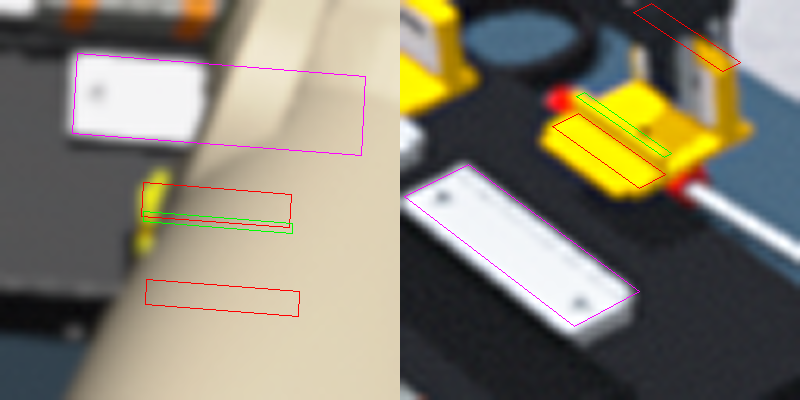

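The magenta lip outline fits the lip in both views. In the scene view, the predicted holder outline is about 1 px off. I'll fit the held pose, including tilt, numerically.

```bash
cat > fit2.py <<'E'
import sys
from fit import *
from scipy.spatial.transform import Rotation as R
np.set_printoptions(precision=4,suppress=True)
n=sys.argv[1];im=cv2.imread(f'pics/{n}scene.png')[:,:,::-1].astype(float)
s=env.get_state();t=s['tcp_pos'];w=s['orientation'];yaw=2*np.arctan2(w[2],w[1])-np.pi/2
p=proj('scene',t).astype(int);x0,y0,W,H=p[0]-34,p[1]-22,64,52
a=im[y0:y0+H,x0:x0+W]
yel=(a[...,0]-a[...,2]>90)&(a[...,1]-a[...,2]>60)&(a[...,0]>130)
n_,lab,st,_=cv2.connectedComponentsWithStats(yel.astype(np.uint8));
i=1+np.argmax([st[j,4]*(abs(st[j,0]+st[j,2]/2-W/2)<20) for j in range(1,n_)])
m=yel.astype(float)*(lab==i)
care=(lab==i)|~yel
# don't care: dark gripper / grey card around the plate region (between fingers)
def mdl(u):
    off,dz,pit,rol,dx=u*[.01,.01,.1,.1,.01]
    Rm=R.from_euler('ZYX',[yaw,pit,rol]).as_matrix();o=np.array([0,0,.0307])
    T=t+R.from_euler('Z',yaw).as_matrix()@[dx,off,dz]
    out=np.zeros((H*4,W*4),np.uint8)
    for B in HOLD:
        P=(B-o)@Rm.T+T
        uv=((np.array([proj('scene',q) for q in P])-[x0,y0]+.5)*64).round().astype(np.int32)
        cv2.fillConvexPoly(out,cv2.convexHull(uv),255,shift=4)
    return cv2.resize(out,(W,H),interpolation=cv2.INTER_AREA)/255.
def f(u,full=False):
    r=mdl(u); d=(r-m)**2; d=d*care
    d=np.where((a.max(2)<90)&(r>.5),.15*d,d)      # gripper may hide the holder
    d=np.where((abs(a[...,0]-a[...,2])<60)&(a.max(2)>=90)&(r>.5),0.05*d,d)  # card
    return d.sum()+ (u[4]/.15)**2*.3
best=min((minimize(f,[o,z,0,0,0],method='Powell',options=dict(xtol=1e-3,ftol=1e-4)) for o in(-.4,.3) for z in(-.3,.3)),key=lambda r:r.fun)
print('off,dz,pitch,roll,dx',best.x*[.01,.01,.1,.1,.01],best.fun,f(np.array([-.15,0,0,0,0])),m.sum())
k=10;v=cv2.resize(im[y0:y0+H,x0:x0+W].astype(np.uint8)[:,:,::-1],None,fx=k,fy=k,interpolation=cv2.INTER_CUBIC)
cs,_=cv2.findContours((cv2.resize(mdl(best.x),None,fx=k,fy=k)>.5).astype(np.uint8),cv2.RETR_EXTERNAL,cv2.CHAIN_APPROX_NONE)
cv2.drawContours(v,cs,-1,(255,0,255),1);cv2.imwrite(f'pics/{n}fit.png',v)
E
python3 fit2.py l1
```

```text
off,dz,pitch,roll,dx [-0.0078 -0.0028  0.0078 -0.0069 -0.    ] 37.64698423877376 59.30579315647827 411.0
```

View pics/l1fit.png

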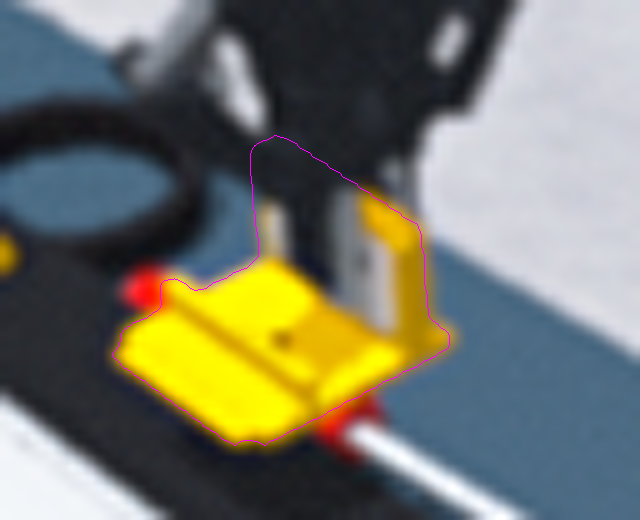

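The fitted outline follows the holder well and shows almost no tilt. A single view can't resolve depth along its line of sight, so I'll fit both views together.

```bash
cat > fit3.py <<'E'
import sys
from fit import *
np.set_printoptions(precision=4,suppress=True)
n=sys.argv[1];s=env.get_state();t=s['tcp_pos'];w=s['orientation'];yaw=2*np.arctan2(w[2],w[1])-np.pi/2
D=[]
for cam in('top','scene'):
    im=cv2.imread(f'pics/{n}{cam}.png')[:,:,::-1].astype(float)
    p=proj(cam,t).astype(int);x0,y0=p[0]-34,p[1]-22;r=(x0,y0,64,52)
    if cam=='top': r=(p[0]-25,p[1]-30,50,50)
    a=crop(im,r);soft=np.clip((a[...,0]-a[...,2])/200,0,1)
    yel=(a[...,0]-a[...,2]>80)&(a[...,1]-a[...,2]>50)
    n_,lab,st,ce=cv2.connectedComponentsWithStats(yel.astype(np.uint8))
    i=1+np.argmax([st[j,4]*(abs(ce[j,0]-r[2]/2)<20) for j in range(1,n_)])
    near=cv2.dilate((lab==i).astype(np.uint8),np.ones((3,3)))>0
    m=np.where(near,soft,0)
    care=~((yel&(lab!=i)))
    if cam=='top':
        beige=(a.min(2)>120); care&=~(cv2.dilate(beige.astype(np.uint8),np.ones((3,3)))>0)
        print('top yellow px',m.sum()); 
    D.append((cam,r,a,m,care))
def cost(u,parts=False):
    dx,off,dz=u*.01
    q=[t[0]+dx*np.cos(yaw)-off*np.sin(yaw),t[1]+dx*np.sin(yaw)+off*np.cos(yaw),yaw];e=[]
    for cam,r,a,m,care in D:
        R=render(cam,HOLD,q,t[2]-.0307+dz,r);d=(R-m)**2*care
        if cam=='scene':
            d=np.where((a.max(2)<90)&(R>.5),.1*d,d);d=np.where((abs(a[...,0]-a[...,2])<60)&(a.max(2)>=90)&(R>.5),.05*d,d)
        else: d=3*d
        e.append(d.sum())
    return e if parts else sum(e)
rs=sorted((minimize(cost,[x,o,z],method='Powell',options=dict(xtol=1e-3,ftol=1e-4)) for x in(0,.4) for o in(-.5,0) for z in(-.3,.3)),key=lambda r:r.fun)
for r in rs[:2]: print('dx,off,dz',r.x*.01,cost(r.x,True))
for u in([0,-.78,-.28],[0,-.15,0],[.2,-.4,0],[.2,-.5,-.05]): print(u,cost(np.array(u),True))
E
python3 fit3.py l1
```

```text
top yellow px 32.585
dx,off,dz [-0.0082 -0.0185 -0.0132] [np.float64(57.430798529411774), np.float64(44.079360488273736)]
dx,off,dz [-0.0079 -0.0186 -0.0134] [np.float64(57.34844558823529), np.float64(44.3612577585544)]
[0, -0.78, -0.28] [np.float64(134.78092079008073), np.float64(42.2273167887351)]
[0, -0.15, 0] [np.float64(138.56682159746254), np.float64(57.31184809015764)]
[0.2, -0.4, 0] [np.float64(134.5731353229527), np.float64(41.24593808823529)]
[0.2, -0.5, -0.05] [np.float64(134.1718988754325), np.float64(40.82261859573241)]
```

The top view is too occluded by the arm to help. The scene fit gives a lateral offset of about −4 mm with no tilt, which the ±7 mm mouth tolerance covers. Now lower it to touch the flange.

```bash
python3 -m pendant '[[-1,0,0,0.015,0],[-1,0,0,0.01,0],[-1,0,0,0,0],[-1,0,0,0,0]]'; python3 -m pendant '[[-1,0,0,0.003,0],[-1,0,0,0,0]]'; python3 -m pendant '[[-1,0,0,0.002,0],[-1,0,0,0,0]]'
```

```text
clock: 6.38
tcp_pos: [0.4717, -0.0969, 0.1592]
orientation: [-0.0, 0.732, 0.682, 0.0]
wrist_force: [0.0, 0.1, 0.2]
finger_gap: 0.0086
grip_force: 82.0
clock: 6.62
tcp_pos: [0.4718, -0.0971, 0.1563]
orientation: [0.0, 0.732, 0.682, 0.0]
wrist_force: [-0.7, 0.1, -1.3]
finger_gap: 0.0086
grip_force: 82.0
clock: 6.88
tcp_pos: [0.4717, -0.0971, 0.1542]
orientation: [-0.0, 0.732, 0.682, 0.0]
wrist_force: [-0.4, -0.4, -0.9]
finger_gap: 0.0087
grip_force: 82.0
```

```bash
python3 -m pendant '[[-1,0,0,0.002,0],[-1,0,0,0,0]]'; python3 -m pendant '[[-1,0,0,0.0015,0],[-1,0,0,0,0]]'
```

```text
clock: 7.12
tcp_pos: [0.4716, -0.097, 0.1521]
orientation: [-0.0, 0.732, 0.682, -0.0]
wrist_force: [0.2, -0.2, 0.6]
finger_gap: 0.0085
grip_force: 82.0
clock: 7.38
tcp_pos: [0.4718, -0.0971, 0.1508]
orientation: [-0.0, 0.732, 0.682, 0.0]
wrist_force: [-0.6, -0.3, -0.0]
finger_gap: 0.0088
grip_force: 82.3
```

```bash
for i in 1 2; do python3 -m pendant '[[-1,0,0,0.0015,0],[-1,0,0,0,0]]'|grep -E 'tcp|wrist'; done
```

```text
tcp_pos: [0.4718, -0.0971, 0.1507]
wrist_force: [-4.0, 1.3, 10.0]
tcp_pos: [0.4717, -0.0971, 0.1506]
wrist_force: [-9.1, 2.6, 21.6]
```

Touch confirmed at TCP z = 0.1507. Back off to about 1 mm clearance and start sliding in.

```bash
python3 -m pendant '[[-1,0,0,-0.0035,0],[-1,0,0,0,0],[-1,0,0.008,0,0],[-1,0,0.005,0,0],[-1,0,0,0,0]]'; python3 -m pendant '[[-1,0,0.005,0,0],[-1,0,0.005,0,0],[-1,0,0,0,0]]'
```

```text
clock: 8.5
tcp_pos: [0.4852, -0.0981, 0.1509]
orientation: [-0.0, 0.732, 0.682, -0.0]
wrist_force: [-0.3, -0.7, -0.1]
finger_gap: 0.0085
grip_force: 82.3
clock: 8.88
tcp_pos: [0.4951, -0.0988, 0.1513]
orientation: [0.0, 0.732, 0.682, 0.0]
wrist_force: [0.3, 0.5, -1.0]
finger_gap: 0.0085
grip_force: 82.3
```

```bash
python3 -m pendant '[[-1,0,0.004,0,0],[-1,0,0.003,0,0],[-1,0,0,0,0]]'|grep -E 'tcp|wrist|ori'; python3 -m pendant '[[-1,0,0.003,0,0],[-1,0,0,0,0]]'|grep -E 'tcp|wrist|ori';python3 -m pendant '[[-1,0,0.003,0,0],[-1,0,0,0,0]]'|grep -E 'tcp|wrist|ori|clock'
```

```text
tcp_pos: [0.5018, -0.0992, 0.1512]
orientation: [-0.0, 0.732, 0.682, 0.0]
wrist_force: [-0.3, 0.5, 0.3]
tcp_pos: [0.5037, -0.0992, 0.151]
orientation: [-0.001, 0.732, 0.682, -0.001]
wrist_force: [-4.7, 0.3, 0.7]
clock: 9.75
tcp_pos: [0.5066, -0.0994, 0.1509]
orientation: [-0.001, 0.732, 0.682, -0.001]
wrist_force: [-5.6, 0.3, 2.1]
```

```bash
for i in 1 ; do python3 -m pendant '[[-1,0,0.003,0,0],[-1,0,0,0,0]]'|grep -E 'tcp|wrist|ori|clock'; done; python3 -m pendant '[[-1,0,0.002,0,0],[-1,0,0,0,0]]'|grep -E 'tcp|wrist|ori|clock';  python3 -m pendant '[[-1,0,0.0015,0,0],[-1,0,0,0,0]]'|grep -E 'tcp|wrist|ori|clock'
```

```text
clock: 10.0
tcp_pos: [0.5091, -0.0996, 0.151]
orientation: [-0.001, 0.732, 0.682, -0.001]
wrist_force: [-7.4, 0.3, 2.8]
clock: 10.25
tcp_pos: [0.5102, -0.0996, 0.1509]
orientation: [-0.002, 0.732, 0.682, -0.002]
wrist_force: [-10.1, -0.4, 4.5]
clock: 10.5
tcp_pos: [0.5103, -0.0996, 0.151]
orientation: [-0.003, 0.732, 0.681, -0.003]
wrist_force: [-14.2, 0.8, 8.5]
```

```bash
python3 -m pendant '[[-1,0,0.0015,0,0],[-1,0,0,0,0],[-1,0,0,0,0]]'; python3 look.py l2 -0.004
```

```text
clock: 10.88
tcp_pos: [0.5104, -0.0995, 0.151]
orientation: [-0.004, 0.732, 0.681, -0.004]
wrist_force: [-19.2, 0.0, 12.0]
finger_gap: 0.0086
grip_force: 84.2
tcp [ 0.51035627 -0.09954145  0.15101614] yaw -0.07132664589918014 holder in bay -0.036442304929341286 -0.0010828129910087777 0.00031614216895262115
```

View pics/l2.png

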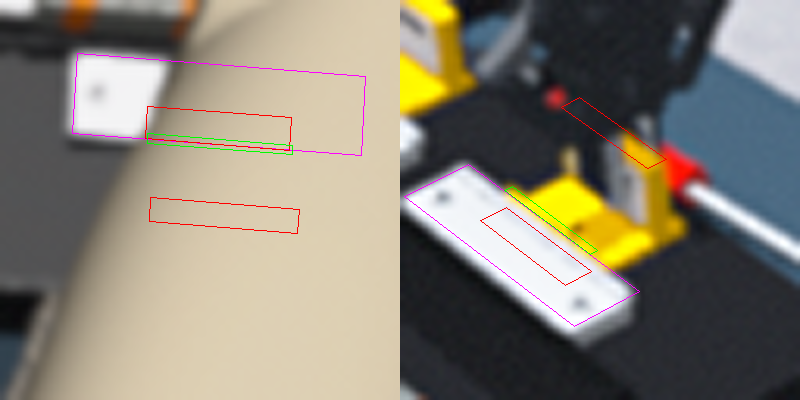

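The picture shows the shoulder flush along the lip's edge and centred on it (rib middle about (556,224), edge middle about (552,228)). The tongue is under the lip, and the push is steady at about 19 N.

```bash
python3 -c "
from workcell import env
print(env.hand_in())"
```

```text
the job is handed in; nothing more can be done
None
```

I picked the yellow label holder out of the bin and pushed it fully home under the empty bay's lip. I handed the job in while still gripping it and pressing with about 19 N; the hand-in gave no verdict.

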